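# Press the loupe's post home in its viewing stand

### The job

Set the loupe up for viewing the coin: lift it out of its rosewood block and press its post straight down, fully home, in the socket of the viewing stand, with the lens over the coin, then let go. The socket boss is bolted down a few millimetres off its mark and its hole has a sharp edge, so feel for the hole gently with the foot of the post and never press hard on the stand; leave the coin and everything else lying where it is.

Things in the scene. Friction and masses are not known exactly. Their poses are not given: they have to be found in the camera images.
- loupe: Nickel loupe, loose, 0.18 to 0.28 kg: a plain round upright post, 14 mm diameter, 165 mm long, with a flat foot. Origin at the centre of the foot, z up along the post, x towards the lens. A clamp block (26 x 24 mm, 85 to 103 mm above the foot) holds the lens arm on its +x side and a thumbscrew on its -x side, reaching to x = -29 mm.
- grip (a point): Point on the post's axis 138 mm above the foot, in the middle of the bare post above the clamp (103 to 165 mm above the foot), where it can be gripped at any yaw.
- lens (a point): Centre of the level lens ring: 62 mm along the loupe's x axis, 94 mm above the foot. The ring is 52 mm in diameter and 9 mm thick.
- block: Lacquered rosewood accessory block, fixed, 70 (x) x 130 (y) x 42 mm high; origin at the centre of its underside. In the middle of its top is a roomy parking hole, 17 mm wide, 30 mm deep, in which the loupe stands at the start (foot 12 mm above the shelf). A brush and a stub handle stand in it 42 mm to either side along y, up to 87 mm above the shelf.
- stand: Viewing stand, fixed: dark cast plate 124 (x) x 84 (y) x 8 mm, from x = -34 to +90 mm. Origin on its underside below the mark for the socket; x points from the socket to the coin, z up. A felt coin pad (48 mm diameter, top 10 mm above the shelf) is centred at x = 62 mm. The socket is a round nickel boss on it, 41 mm diameter, flat top 42 mm above the shelf.
- mark (a point): Where the hole's mouth should be: above the stand's origin at the boss's polished flat top (42 mm). The immovable boss is bolted 2 to 5 mm off it, direction unknown. Its central blind hole: sharp edge, 15.4 mm wide, 28 mm deep (floor 14 mm above the shelf). From 10 mm down to the floor a spring ball in the wall holds the post back: it takes 4 to 8 N of push beyond the loupe's weight.
- coin: Clear round coin capsule with a silver coin in it, loose, 40 mm diameter, 8 mm high, 35 g, lying on the stand's felt pad; origin at the centre of its underside.
- capsules: Stack of five clear coin capsules, loose (one piece), 40 mm diameter, 40 mm high; origin at the centre of its underside. Bystander between block and stand.
- tray: Silver-plated tray with coins, loose, 150 x 220 x 14 mm (handles to 21 mm high, 262 mm over them), 0.6 kg; origin at the centre of its underside. Bystander at the back.
- scale: Black pocket scale with a steel pan, loose, 75 x 125 x 19 mm; origin at the centre of its underside. Bystander.
- caliper: Digital caliper lying flat, loose, 190 mm long, 13 mm high; origin at the middle of its beam's underside. Bystander.
- tweezers: Nickel tweezers lying flat, loose, 120 mm long, 6 mm high; origin at the middle of the underside. Bystander.
Mind the look-alikes: they are no part of the job. Leave any blue look-alike of the block alone.

How it is judged:
By the outcome, as a careful person would: the job done as asked, in the order asked, and still so for the second after the job is handed in, with the robot touching nothing.
It also fails if it takes over 67 s, if anything falls off the work surface, if the arm or the gripper's body presses on something with over 40 N, if the wrist force passes 120 N, or if a joint passes its speed limit or range.

### The arm

A 7-joint arm with a two-finger parallel gripper is mounted at the origin on the work surface. World frame = base frame: x ahead of the robot, y to its left, z up, the work surface at z = 0. Lengths are in m, angles in rad, forces in N, time in s.
With the tool pointing down it reaches from about 0.35 to 0.9 m from the base axis. Payload 8.1 kg.
Tool frame: the origin (TCP) lies between the finger pads; the fingertips stand bot.tips_ahead ahead of it and the grasp point (between the pads) lies 8 mm behind it (bot.tips_ahead is the distance from the TCP to the fingertips, in m); z points along the fingers, y is the line along which they close (so a half turn about z gives the same grasp; the last joint's range is limited). The gripper opens to 92 mm and grips with 3 to 60 N. Pads are 19 mm wide; open, the fingers measure 130 mm over their backs; the gripper's body (75 mm by 190 mm) begins 47 mm behind the grasp point.
Start: joints at [-1.444, 0.434, 0.025, 1.573, -0.012, 1.134, -0.075], TCP at [0.142, 0.609, 0.238] pointing down, gripper open.
Joint ranges: [-2.62, 2.62], [-0.44, 2.09], [-1.27, 1.32], [0.08, 2.57], [-1.32, 4.46], [0.12, 2], [-2.74, 2.74]. Speed limits (rad/s): [2.22, 2.22, 3.01, 3.01, 3.14, 3.14, 3.14].

### API

Orientations are given as a rotation vector (axis times angle).
In Python, from bench import bot gives the robot as it stands. The module is installed in compiled form; this text tells all that it offers.
- The arm moves only by the tool carry_out, never from a script. Its argument "motion" is a list that holds one entry, the list of rows, each a list of 4 numbers: the shift along the tool's x, y, z in m, then the turn about the tool's z in rad. In form: [[[dx, dy, dz, spin], ...]]. A call has exactly 10 rows; each row shifts and turns the commanded pose from where the row before left it, along the tool's axes as they then stand; what a row does not reach is not made up. A row lasts 1/12 s, in which the tool goes at most 41.7 mm and 7.16 degrees, less where a joint would pass 70% of its speed; a pose out of reach is approached as far as the arm can. A call is refused whole if a number of a shift passes 0.0417 or a number of a turn 0.125, either way. A call with a gripper value outside its range is refused whole. "gripper" is the finger opening in m, from 0 to 0.0918, set as the call begins (left out, the last holds). The fingers move at their own pace and stop on an object; the grip force is fixed at half the most. Time passes only in rows, so rows that do not move let the fingers close, or fill a call up. It gives the time, the measured TCP pose, the force, the opening and the grip force at its end, in the units of the state.
- bot.observe(): the state, without advancing time (a new reading comes with each control period).
- bot.grab_frame(name): name is "scene" or "top" or "wrist"; returns (picture, depth): 400x640x3 uint8, blue, green, red; 400x640 float32, m along the optical axis (not along the pixel's ray), 0 where there is no reading.
- bot.camera_info(name): a dict with "mtx" (3x3 intrinsics, pixels), "k1" (the pictures are not rectified: a ray, as slopes to the right and down, at radius r is drawn at 1 + k1 r^2 times it, then the intrinsics apply), "rvec" (rotation vector, rad) and "tvec" (3), from world to camera coordinates, as OpenCV has them; the wrist camera has in their place "tool_from_camera" (4x4, takes a point from camera to tool coordinates, whose origin is the TCP and whose axes are the flange's). Camera axes: x right, y down, z forward; pixel columns grow to the right and rows downward; lengths in m; the calibration is good to about 2 mm. A picture is of the moment at which its call begins: read the wrist's pose just before it. camera_info takes no time and is no camera call.
- bot.hand_in(): hands the job in; it is judged then, once.
The state is a dict: "time": time; "joint_positions": joint angles; "joint_velocities": joint speeds; "joint_torque": joint torques, N m; "tcp_pos": TCP position; "tcp_rot": TCP orientation; "wrist_force": force on the tool from outside, world axes, zero at the start; "ft_torque": the same for the moment, N m; "width": opening from 0.0 (shut) to 1.0 (fully open); "finger_force": force on a finger pad.
Only numpy, scipy, OpenCV 4.12 (cv2) and the standard library are available. Lean on these libraries where they do the work, as an engineer would, in place of code of your own. Each camera call takes 0.05 s, during which the arm holds its last target. There are 200 camera calls.

## Working session

There is one attempt and no reset: what is moved stays moved. The work goes in short steps, Python scripts to look and compute and a tool call to move; the robot and the scene stay as the last step left them, time stands still between calls to the robot, and variables do not carry over. Pictures are saved under pics/ and viewed, at most 10 in all, crops included, and the job is handed in when it is done.

Besides the shell and the picture viewer there is one more tool, called as name([rows], argument=value, ...), one row to a line, values as JSON. carry_out: Moves the arm, as the interface text tells. Its arguments: {"type":"object","properties":{"motion":{"type":"array","items":{"type":"array","items":{"type":"array","items":{"type":"number"}}}},"gripper":{"type":"number"}},"required":["motion"]}

```bash
mkdir -p pics; cat > h.py <<'E'
import numpy as np, cv2
from scipy.spatial.transform import Rotation as R
from bench import bot
def cam(name,st=None):
    c=bot.camera_info(name); K=np.array(c["mtx"]);k1=c["k1"]
    if name=="wrist":
        st=st or bot.observe()
        T=np.eye(4);T[:3,:3]=R.from_rotvec(st["tcp_rot"]).as_matrix();T[:3,3]=st["tcp_pos"]
        T=T@np.array(c["tool_from_camera"])
    else:
        M=np.eye(4);M[:3,:3]=R.from_rotvec(np.ravel(c["rvec"])).as_matrix();M[:3,3]=np.ravel(c["tvec"]);T=np.linalg.inv(M)
    return K,k1,T
def ray(C,uv):
    K,k1,T=C
    p=cv2.undistortPoints(np.array(uv,float).reshape(-1,1,2),K,np.array([k1,0,0,0.])).reshape(-1,2)
    d=np.c_[p,np.ones(len(p))]@T[:3,:3].T
    return T[:3,3],d
def onz(C,uv,z):
    o,d=ray(C,uv); return o+d*((z-o[2])/d[:,2])[:,None]
def depthpt(C,uv,dep):
    o,d=ray(C,uv); uv=np.array(uv,int).reshape(-1,2)
    return o+d*dep[uv[:,1],uv[:,0]][:,None]
def proj(C,P):
    K,k1,T=C; q=(np.atleast_2d(P)-T[:3,3])@T[:3,:3]
    return cv2.projectPoints(q.reshape(-1,1,3),np.zeros(3),np.zeros(3),K,np.array([k1,0,0,0.]))[0].reshape(-1,2)
E
python3 - <<'E'
from h import *
s=bot.observe(); print(s,bot.tips_ahead)
for n in("top","scene","wrist"):
    p,d=bot.grab_frame(n); cv2.imwrite(f"pics/{n}0.png",p); np.save(f"pics/{n}0.npy",d)
    K,k,T=cam(n,s); print(n,K.tolist(),k,T.round(3).tolist())
E
```

```text
{'time': 0.0, 'joint_positions': array([-1.44359622,  0.4352448 ,  0.0249396 ,  1.57410368, -0.01163033,
        1.13402091, -0.07511013]), 'joint_velocities': array([-0.00079698, -0.00118912, -0.00185399,  0.00247423, -0.00023291,
       -0.00045573, -0.0003299 ]), 'joint_torque': array([-1.33050980e-03, -6.67875338e+01,  9.84282866e-01, -3.14446628e+01,
       -6.05518674e-02,  4.33503720e-02,  1.62676165e-04]), 'tcp_pos': array([0.14227523, 0.60806709, 0.23692848]), 'tcp_rot': array([-3.60263690e-01, -3.12078509e+00,  2.56031927e-03]), 'wrist_force': array([-0.0102688 ,  1.06222675, -0.98547524]), 'ft_torque': array([-0.06079214,  0.00187805, -0.01431351]), 'finger_force': 0.0, 'width': 0.9982842953531003} 0.011
top [[368.0181879332566, 0.0, 315.5647251091886], [0.0, 368.0181879332566, 201.4681248874237], [0.0, 0.0, 1.0]] -0.0776970259574115 [[0.017, -0.999, 0.048, 0.45], [-0.999, -0.019, -0.028, 0.02], [0.029, -0.048, -0.998, 1.311], [0.0, 0.0, 0.0, 1.0]]
scene [[453.3234819621139, 0.0, 321.4710361910584], [0.0, 453.3234819621139, 196.55457949269], [0.0, 0.0, 1.0]] -0.006538903769414016 [[0.681, 0.568, -0.462, 1.1], [0.732, -0.538, 0.417, -0.53], [-0.012, -0.622, -0.783, 1.091], [0.0, 0.0, 0.0, 1.0]]
wrist [[338.7310943068528, 0.0, 324.682285722829], [0.0, 338.7310943068528, 197.30247297116537], [0.0, 0.0, 1.0]] -0.058182525591905516 [[0.228, 0.934, 0.274, 0.069], [0.974, -0.218, -0.065, 0.625], [-0.001, 0.282, -0.959, 0.384], [0.0, 0.0, 0.0, 1.0]]
```

View pics/top0.png

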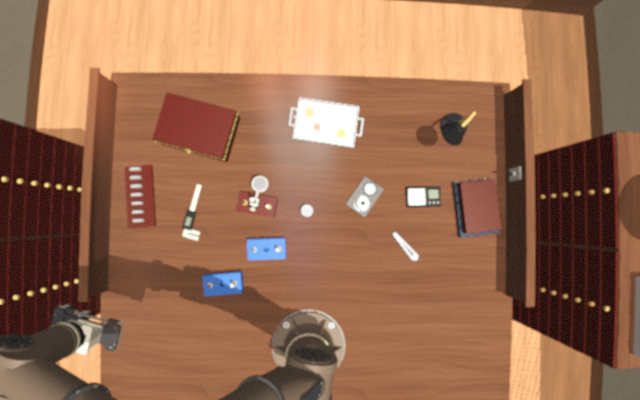

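View pics/scene0.png

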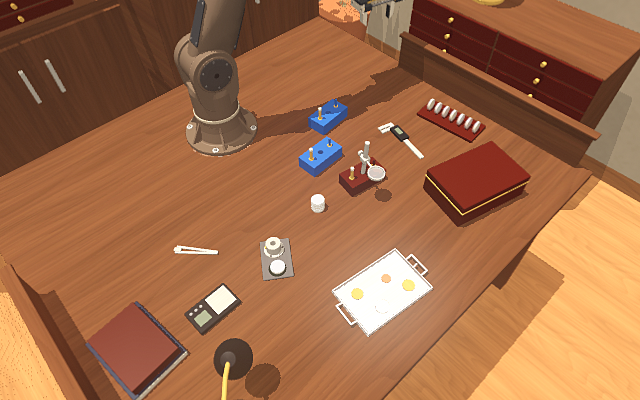

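Candidates for the block: rosewood block at top (257,203) with the loupe's post and lens standing in it; blue blocks at (266,249) and (222,284); red coin tray at (140,196). Only the first is rosewood and holds the loupe. The stand is at (365,197). I'll confirm this in one enlarged crop.

```bash
python3 - <<'E'
from h import *
t=cv2.imread("pics/top0.png");s=cv2.imread("pics/scene0.png")
f=lambda im,x,y,w,h,k:cv2.resize(im[y:y+h,x:x+w],None,fx=k,fy=k,interpolation=cv2.INTER_CUBIC)
a=np.hstack([f(t,225,165,66,50,6),f(t,335,165,66,50,6)])
b=np.hstack([f(s,330,130,66,75,6)[:300],f(s,245,225,66,75,6)[:300]])
b=np.hstack([f(s,328,136,66,50,6),f(s,245,232,66,50,6)])
cv2.imwrite("pics/crop1.png",np.vstack([a,b]))
print(a.shape)
d=np.load("pics/top0.npy");C=cam("top")
for uv in [(240,205),(275,208),(257,214),(260,184),(260,176),(307,210),(365,204),(362,201),(370,187),(355,190)]:
    print(uv,depthpt(C,[uv],d).round(4))
d=np.load("pics/scene0.npy");C=cam("scene")
for uv in [(367,144),(366,150),(376,167),(345,183),(274,240),(278,267),(265,255)]:
    print("s",uv,depthpt(C,[uv],d).round(4))
E
```

```text
(300, 792, 3)
(240, 205) [[0.4945 0.2443 0.0417]]
(275, 208) [[0.4867 0.1243 0.0328]]
(257, 214) [[0.4647 0.1851 0.0414]]
(260, 184) [[0.5622 0.1691 0.1078]]
(260, 176) [[0.5889 0.1701 0.105 ]]
(307, 210) [[0.4817 0.0133 0.0373]]
(365, 204) [[ 0.5059 -0.1871  0.0441]]
(362, 201) [[ 0.5176 -0.181   0.0154]]
(370, 187) [[ 0.5678 -0.2088  0.0168]]
(355, 190) [[ 0.5565 -0.1562  0.011 ]]
s (367, 144) [[0.5095 0.1794 0.1772]]
s (366, 150) [[0.5103 0.1766 0.1555]]
s (376, 167) [[0.5474 0.1844 0.1069]]
s (345, 183) [[0.4833 0.1237 0.0289]]
s (274, 240) [[ 0.5015 -0.1702  0.0407]]
s (278, 267) [[ 0.5646 -0.2101  0.0207]]
s (265, 255) [[ 0.5047 -0.2088  0.0091]]
```

View pics/crop1.png

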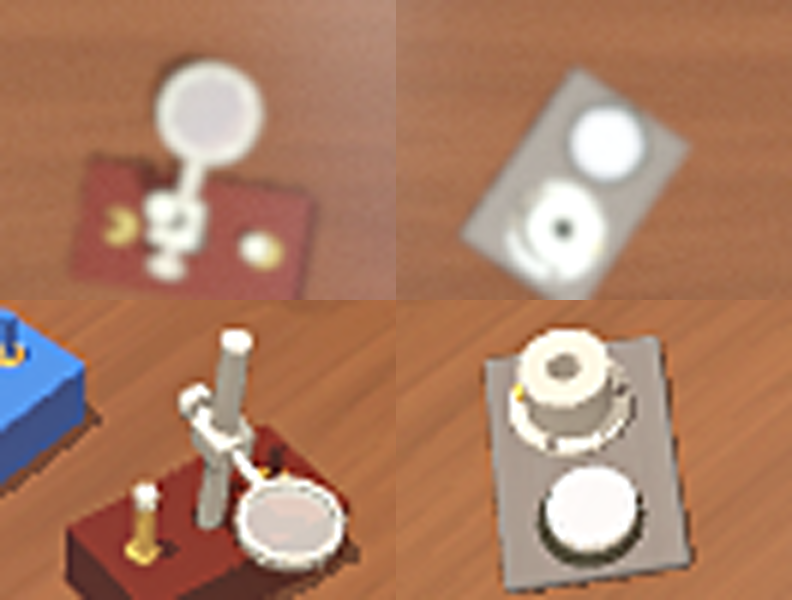

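The crop confirms it: the loupe stands in the rosewood block, with the post top at top (252.5,200) / scene (367.3,142.7) and the lens at (260,183.7) / (376.3,172.8). The stand's hole is at (362.8,203) / (273,243) and the coin at (370,188.7) / (277.7,266.5).

```bash
cat >> h.py <<'E'
def tri(A,B):
    (o1,d1),(o2,d2)=A,B; d1=d1[0]/np.linalg.norm(d1);d2=d2[0]/np.linalg.norm(d2)
    s=np.linalg.lstsq(np.c_[d1,-d2],o2-o1,rcond=None)[0]
    p=o1+s[0]*d1;q=o2+s[1]*d2; return (p+q)/2,np.linalg.norm(p-q)
def tooldelta(p,st=None):
    st=st or bot.observe(); return R.from_rotvec(st["tcp_rot"]).as_matrix().T@(np.array(p)-st["tcp_pos"])
E
python3 - <<'E'
from h import *
T=cam("top");S=cam("scene");P={}
for n,a,b in [("post",(252.5,200),(367.3,142.7)),("lens",(260,183.7),(376.3,172.8)),("hole",(362.8,203),(273,243)),("coin",(370,188.7),(277.7,266.5)),("boss",(363.5,203),(273.2,243.3))]:
    p,e=tri(ray(T,[a]),ray(S,[b]));P[n]=p;print(n,p.round(4),e.round(4))
f=lambda a,b:np.degrees(np.arctan2(*(P[b]-P[a])[1::-1]))
print(f("post","lens"),f("hole","coin"))
print(R.from_rotvec(bot.observe()["tcp_rot"]).as_matrix().round(4))
print(np.array(bot.camera_info("wrist")["tool_from_camera"]).round(3))
q=P["post"].copy();q[2]=.30;print(tooldelta(q))
E
```

```text
post [0.5064 0.1829 0.1777] 0.0015
lens [0.5632 0.1691 0.1062] 0.0005
hole [ 0.5092 -0.1795  0.0441] 0.0001
coin [ 0.5616 -0.2088  0.018 ] 0.0003
boss [ 0.51   -0.1808  0.0449] 0.0023
-13.5980139593723 -29.251880548696125
[[-9.737e-01  2.279e-01 -2.000e-04]
 [ 2.279e-01  9.737e-01 -1.200e-03]
 [-1.000e-04 -1.200e-03 -1.000e+00]]
[[ 0.    -0.96  -0.282  0.076]
 [ 1.     0.     0.    -0.001]
 [-0.    -0.282  0.96  -0.147]
 [ 0.     0.     0.     1.   ]]
[-0.45142505 -0.33128021 -0.06243478]
```

carry_out([
  [[-0.0226,-0.0166,-0.003,0],[-0.0226,-0.0166,-0.003,0],[-0.0226,-0.0166,-0.003,0],[-0.0226,-0.0166,-0.003,0],[-0.0226,-0.0166,-0.003,0],[-0.0226,-0.0166,-0.003,0],[-0.0226,-0.0166,-0.003,0],[-0.0226,-0.0166,-0.003,0],[-0.0226,-0.0166,-0.003,0],[-0.0226,-0.0166,-0.003,0]],
], gripper=0.0918)

```text
time: 0.98
tcp_pos: [0.3252, 0.3941, 0.2678]
tcp_rot: [-0.36, -3.121, 0.0]
wrist_force: [0.4, 0.1, -1.3]
width: 0.999
finger_force: 0.0
```

carry_out([
  [[-0.0226,-0.0166,-0.003,0],[-0.0226,-0.0166,-0.003,0],[-0.0226,-0.0166,-0.003,0],[-0.0226,-0.0166,-0.003,0],[-0.0226,-0.0166,-0.003,0],[-0.0226,-0.0166,-0.003,0],[-0.0226,-0.0166,-0.003,0],[-0.0226,-0.0166,-0.003,0],[-0.0226,-0.0166,-0.003,0],[-0.0226,-0.0166,-0.003,0]],
])

```text
time: 1.82
tcp_pos: [0.5074, 0.1811, 0.2978]
tcp_rot: [-0.36, -3.121, 0.0]
wrist_force: [0.3, -0.0, -0.5]
width: 0.995
finger_force: 0.0
```

```bash
python3 - <<'E'
from h import *
import time
s=bot.observe();print(s["time"],s["tcp_pos"],R.from_rotvec(s["tcp_rot"]).as_matrix().round(3).tolist(),s["joint_positions"].round(2),s["wrist_force"])
np.save("pics/s1.npy",np.r_[s["tcp_pos"],s["tcp_rot"]])
p,d=bot.grab_frame("wrist");cv2.imwrite("pics/w1.png",p);np.save("pics/w1d.npy",d)
print(proj(cam("wrist",s),[[.5064,.1829,.178],[.5632,.1691,.106]]))
E
```

```text
1.8167 [0.50739676 0.18110079 0.29776077] [[-0.974, 0.228, -0.0], [0.228, 0.974, -0.0], [0.0, -0.0, -1.0]] [-0.67  0.25  0.29  1.71 -0.08  1.2   0.98] [ 0.28218975 -0.0281776  -0.51713647]
[[327.05633969 192.48824048]
 [325.99407471 227.09152576]]
```

View pics/w1.png

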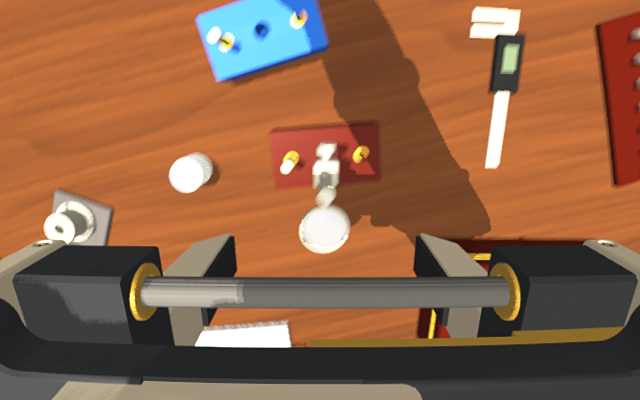

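The wrist view shows the rosewood block at (325,155), the post top at about (326,193) and the lens at (325,229). Both agree with the triangulated positions.

```bash
python3 - <<'E'
from h import *
a=np.load("pics/s1.npy");s=dict(tcp_pos=a[:3],tcp_rot=a[3:]);C=cam("wrist",s)
d=np.load("pics/w1d.npy")
g=np.mgrid[140:262,280:370];uv=np.c_[g[1].ravel(),g[0].ravel()]
P=depthpt(C,uv,d)
for lo,hi in((.17,.185),(.128,.165),(.112,.128),(.098,.112)):
    m=(P[:,2]>lo)&(P[:,2]<hi);print(lo,m.sum(),P[m].mean(0).round(4),P[m].min(0).round(4),P[m].max(0).round(4),uv[m].mean(0))
m=(P[:,2]>.10)&(P[:,2]<.112)&(uv[:,1]>206);(c,r)=cv2.minEnclosingCircle(P[m][:,:2].astype(np.float32));print("lens",c,r)
m=(P[:,2]>.170)&(P[:,2]<.185);(c,r)=cv2.minEnclosingCircle(P[m][:,:2].astype(np.float32));print("post",c,r)
E
```

```text
0.17 248 [0.5062 0.1836 0.1763] [0.5    0.1766 0.1701] [0.5144 0.1901 0.1786] [327.82258065 191.57258065]
0.128 173 [0.5002 0.1848 0.1473] [0.4975 0.1771 0.128 ] [0.5065 0.1909 0.1647] [327.33526012 176.53757225]
0.112 524 [0.4938 0.1867 0.1155] [0.4737 0.1709 0.112 ] [0.5176 0.1989 0.1279] [327.51335878 162.5648855 ]
0.098 1934 [0.5564 0.1708 0.1049] [0.4728 0.143  0.0985] [0.589  0.2001 0.1119] [326.08428128 220.09048604]
lens (0.5629633069038391, 0.16915082931518555) 0.02638472057878971
post (0.5072706341743469, 0.18338437378406525) 0.0072776698507368565
```

carry_out([
  [[0,-0.036,0.004,0],[0,-0.036,0.004,0],[0,-0.036,0.004,0],[0,-0.036,0.004,0],[0,-0.036,0.004,0],[0,-0.036,0.004,0],[0,-0.036,0.004,0],[0,-0.036,0.004,0],[0,-0.036,0.004,0],[0,-0.036,0.004,0]],
])

```text
time: 2.7
tcp_pos: [0.424, -0.1696, 0.2576]
tcp_rot: [0.36, 3.121, 0.0]
wrist_force: [0.3, -0.5, -0.7]
width: 1.0
finger_force: 0.0
```

```bash
python3 - <<'E'
from h import *
s=bot.observe();print(s["time"],s["tcp_pos"],s["wrist_force"])
np.save("pics/s2.npy",np.r_[s["tcp_pos"],s["tcp_rot"]])
p,d=bot.grab_frame("wrist");cv2.imwrite("pics/w2.png",p);np.save("pics/w2d.npy",d)
C=cam("wrist",s)
uvh=proj(C,[[.5092,-.1795,.042],[.5616,-.2088,.018]]);print(uvh)
g=np.mgrid[60:235,200:480];uv=np.c_[g[1].ravel(),g[0].ravel()]
P=depthpt(C,uv,d)
def circ(lo,hi,near):
    m=(P[:,2]>lo)&(P[:,2]<hi)&(np.hypot(*(P[:,:2]-near).T)<.03)
    c,r=cv2.minEnclosingCircle(P[m][:,:2].astype(np.float32));print(m.sum(),P[m].mean(0).round(4),np.round(c,4),round(r,4))
circ(.039,.050,[.5092,-.1795]);circ(.015,.023,[.5616,-.2088]);circ(-.02,.036,[.5092,-.1795])
x,y=uvh.mean(0).astype(int);k=p[max(0,y-50):y+50,x-66:x+66];print(x-66,max(0,y-50))
cv2.imwrite("pics/crop2.png",cv2.resize(k,None,fx=6,fy=6,interpolation=cv2.INTER_CUBIC))
E
```

```text
2.7 [ 0.42395751 -0.16956784  0.25758485] [ 0.29007537 -0.54532296 -0.65190101]
[[333.28727423 242.14789817]
 [319.50273564 275.917897  ]]
224 [ 0.4949 -0.177   0.0419] [ 0.4994 -0.1782] 0.0181
0 [nan nan nan] [0. 0.] 0.0
760 [ 0.4932 -0.1759  0.0155] [ 0.5091 -0.1795] 0.03
260 209<stdin>:11: RuntimeWarning: Mean of empty slice.
  ret = um.true_divide(
```

View pics/crop2.png

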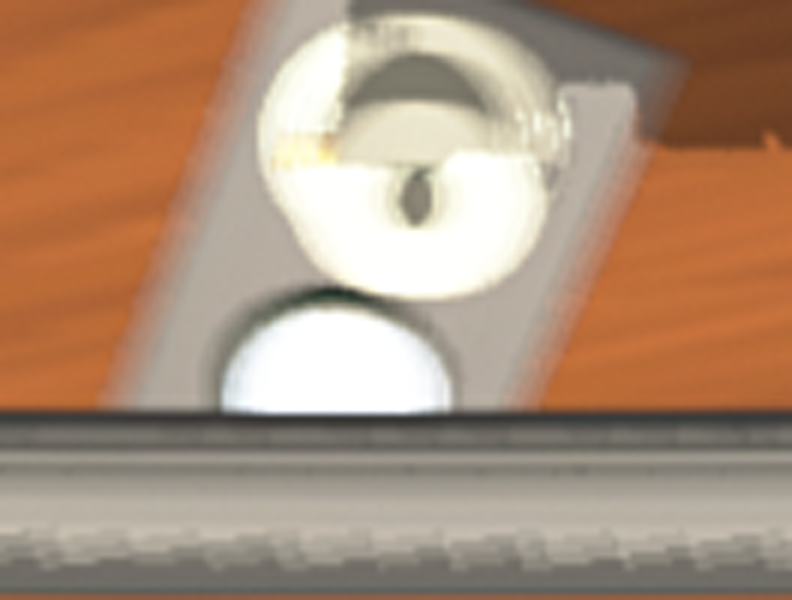

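The crop shows the boss's top face with the hole at crop (417,195), which is wrist (329.5,241.5). The coin at about (316,265) is partly hidden by the gripper bar. My depth window was cut too short, so I'll refit the boss.

```bash
python3 - <<'E'
from h import *
a=np.load("pics/s2.npy");s=dict(tcp_pos=a[:3],tcp_rot=a[3:]);C=cam("wrist",s);d=np.load("pics/w2d.npy")
g=np.mgrid[200:277,270:400];uv=np.c_[g[1].ravel(),g[0].ravel()];P=depthpt(C,uv,d)
m=(P[:,2]>.039)&(P[:,2]<.048)&(np.hypot(*(P[:,:2]-[.509,-.1795]).T)<.035)
Q=P[m][:,:2].astype(np.float32);print(m.sum(),P[m].mean(0),cv2.minEnclosingCircle(Q))
h=cv2.convexHull(Q);print("ellipse",cv2.fitEllipse(h))
n=(P[:,2]<.036)&(np.hypot(*(P[:,:2]-Q.mean(0)).T)<.012);print("hole px",n.sum(),uv[n].mean(0) if n.any() else 0)
print("hole",onz(C,[(329.5,241.5)],.042))
# plate corners from top view (low-saturation grey), on z=8mm
t=cv2.imread("pics/top0.png");hsv=cv2.cvtColor(t,cv2.COLOR_BGR2HSV)[165:225,335:400]
M=(hsv[...,1]<70).astype(np.uint8);cs,_=cv2.findContours(M,0,2);c=max(cs,key=cv2.contourArea).reshape(-1,2)+[335,165]
W=onz(cam("top"),c,.008)[:,:2].astype(np.float32);print(cv2.minAreaRect(W))
E
```

```text
820 [ 0.50845378 -0.18005987  0.04191351] ((0.5092771649360657, -0.1798558235168457), 0.021093713119626045)
ellipse ((0.5090657472610474, -0.18015696108341217), (0.04062243923544884, 0.041688382625579834), 82.5136489868164)
hole px 94 [332.62765957 241.07446809]
hole [[ 0.50739918 -0.18360332  0.042     ]]
((0.5350484848022461, -0.18988706171512604), (0.08503669500350952, 0.12459101527929306), 56.815555572509766)
```

carry_out([
  [[0,0.0363,-0.002,0],[0,0.0363,-0.002,0],[0,0.0363,0,0],[0,0.0363,0,0],[0,0.0363,0,0],[0,0.0363,0,0],[0,0.0363,0,0],[0,0.0363,0,0],[0,0.0363,0,0],[0,0.0363,0,0]],
])

```text
time: 3.58
tcp_pos: [0.5073, 0.1875, 0.2616]
tcp_rot: [-0.36, -3.121, -0.0]
wrist_force: [0.8, -1.1, -0.1]
width: 1.003
finger_force: 0.0
```

carry_out([
  [[0,0,0,0.12],[0,0,0,0.12],[0,0,0,0.12],[0,0,0,0.12],[0,0,0,0.12],[0,0,0,0.12],[0,0,0,0.12],[0,0,0,0.12],[0,0,0,0.12],[0,0,0,0.12]],
])

```text
time: 4.42
tcp_pos: [0.5071, 0.1856, 0.2615]
tcp_rot: [-2.066, -2.366, 0.001]
wrist_force: [0.4, 0.0, -0.5]
width: 1.001
finger_force: 0.0
```

carry_out([
  [[0,0,0,0.1],[0,0,0,0.1],[0,0,0,0.1],[0,0,0,0.088],[0,0,0,0],[0,0,0,0],[0,0,0,0],[0,0,0,0],[0,0,0,0],[0,0,0,0]],
])

```text
time: 5.25
tcp_pos: [0.5075, 0.1852, 0.2617]
tcp_rot: [-2.477, -1.932, -0.0]
wrist_force: [-0.7, -0.4, -0.6]
width: 0.999
finger_force: 0.0
```

```bash
python3 - <<'E'
from h import *
s=bot.observe();M=R.from_rotvec(s["tcp_rot"]).as_matrix();print(s["tcp_pos"],M.round(3).tolist(),s["joint_positions"].round(2),s["wrist_force"])
print(np.degrees(np.arctan2(M[1,1],M[0,1])),tooldelta([.5055,.1837,.142]))
E
```

```text
[0.50753639 0.18520288 0.26173752] [[0.244, 0.97, 0.0], [0.97, -0.244, 0.0], [0.0, -0.0, -1.0]] [-0.91  0.3   0.6   1.78 -0.19  1.12 -0.49] [-0.66792986 -0.44998089 -0.61627185]
-14.111516788018594 [-0.00196654 -0.00160654  0.11973735]
```

carry_out([
  [[-0.001,-0.0008,0.012,0],[-0.001,-0.0008,0.012,0],[0,0,0.0125,0],[0,0,0.0125,0],[0,0,0.0125,0],[0,0,0.0125,0],[0,0,0.0125,0],[0,0,0.0125,0],[0,0,0.012,0],[0,0,0.0087,0]],
])

```text
time: 6.08
tcp_pos: [0.5052, 0.1835, 0.141]
tcp_rot: [-2.478, -1.931, 0.001]
wrist_force: [-0.3, -0.1, -0.2]
width: 0.997
finger_force: 0.0
```

carry_out([
  [[0,0,0,0],[0,0,0,0],[0,0,0,0],[0,0,0,0],[0,0,0,0],[0,0,0,0],[0,0,0,0],[0,0,0,0],[0,0,0,0],[0,0,0,0]],
], gripper=0.006)

```text
time: 6.92
tcp_pos: [0.5055, 0.1837, 0.1421]
tcp_rot: [-2.478, -1.931, -0.0]
wrist_force: [-0.7, 1.3, 0.1]
width: 0.324
finger_force: 0.0
```

carry_out([
  [[0,0,0,0],[0,0,0,0],[0,0,0,0],[0,0,0,0],[0,0,0,0],[0,0,0,0],[0,0,0,0],[0,0,0,0],[0,0,0,0],[0,0,0,0]],
])

```text
time: 7.75
tcp_pos: [0.5036, 0.1842, 0.1419]
tcp_rot: [-2.475, -1.93, 0.004]
wrist_force: [-6.0, 1.1, 6.5]
width: 0.154
finger_force: 29.8
```

carry_out([
  [[0,0,-0.002,0],[0,0,-0.004,0],[0,0,-0.006,0],[0,0,-0.008,0],[0,0,-0.01,0],[0,0,-0.015,0],[0,0,-0.02,0],[0,0,-0.02,0],[0,0,-0.02,0],[0,0,-0.015,0]],
])

```text
time: 8.58
tcp_pos: [0.5065, 0.1834, 0.2642]
tcp_rot: [2.478, 1.929, 0.004]
wrist_force: [-0.8, -0.3, -2.0]
width: 0.145
finger_force: 30.0
```

```bash
python3 - <<'E'
from h import *
s=bot.observe();print(s["tcp_pos"],s["wrist_force"],s["ft_torque"],s["width"],s["joint_positions"].round(2))
np.save("pics/s3.npy",np.r_[s["tcp_pos"],s["tcp_rot"]])
L=[]
for n in("scene","wrist","top"):
    p,d=bot.grab_frame(n);cv2.imwrite(f"pics/{n}3.png",p);np.save(f"pics/{n}3.npy",d);C=cam(n,s)
    t=s["tcp_pos"];foot=np.array([t[0],t[1],t[2]-.13]);u=proj(C,[foot])[0];print(n,u)
    x,y=np.clip(u.astype(int),[66,50],[574,350]);L.append(cv2.resize(p[y-50:y+50,x-66:x+66],None,fx=3,fy=3,interpolation=cv2.INTER_CUBIC));print(x-66,y-50)
cv2.imwrite("pics/crop3.png",np.vstack([np.hstack(L[:2]),np.hstack([L[2],L[2]*0])]))
E
```

```text
[0.50646335 0.1834223  0.26422968] [-0.76854406 -0.29896639 -1.96557629] [-0.11327232  0.05470411 -0.0318694 ] 0.1449874632496799 [-0.91  0.29  0.61  1.78 -0.18  1.12 -0.5 ]
scene [366.19799937 153.29932277]
300 103
wrist [323.6846432  191.09443405]
257 141
top [254.07258961 200.51761446]
188 150
```

View pics/crop3.png

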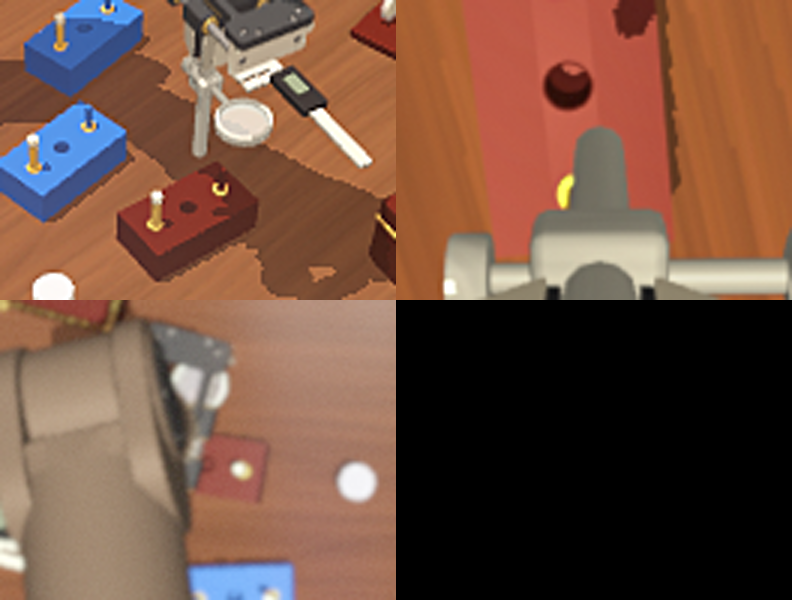

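The loupe is out of the block, with the post hanging straight (foot at wrist (324,187)) and the parking hole empty. Next I turn it and carry it over to the stand.

carry_out([
  [[0,0,0,0.084],[0,0,0,0.084],[0,0,0,0.083],[-0.0127,0.007,0,0],[-0.0227,0.0125,0,0],[-0.0227,0.0125,0,0],[-0.0227,0.0125,0,0],[-0.0227,0.0125,0,0],[-0.0227,0.0125,0,0],[-0.0227,0.0125,0,0]],
])

```text
time: 9.57
tcp_pos: [0.5056, 0.0114, 0.2612]
tcp_rot: [2.699, 1.608, -0.002]
wrist_force: [0.9, -0.3, -1.9]
width: 0.15
finger_force: 30.0
```

carry_out([
  [[-0.0227,0.0125,0,0],[-0.0227,0.0125,0,0],[-0.0227,0.0125,0,0],[-0.0227,0.0125,0,0],[-0.0227,0.0125,0,0],[-0.0227,0.0125,0,0],[-0.0227,0.0125,0,0],[-0.01,0.0055,0,0],[0,0,0,0],[0,0,0,0]],
])

```text
time: 10.4
tcp_pos: [0.5064, -0.1803, 0.2613]
tcp_rot: [-2.701, -1.604, 0.002]
wrist_force: [0.6, 0.8, -1.5]
width: 0.15
finger_force: 30.0
```

```bash
python3 - <<'E'
from h import *
s=bot.observe();M=R.from_rotvec(s["tcp_rot"]).as_matrix();print(s["tcp_pos"],np.degrees(np.arctan2(M[1,1],M[0,1])),M[:,2].round(4),s["wrist_force"],s["ft_torque"],s["joint_positions"].round(2))
print("delta",tooldelta([.509,-.180,.19]))
E
```

```text
[ 0.50637431 -0.18025708  0.26127235] -28.593462151997468 [-1.3e-03 -1.0e-04 -1.0e+00] [ 0.60599989  0.80470199 -1.53105542] [-0.04963163  0.08628916 -0.00563544] [-0.35  0.32  0.78  1.8  -0.25  1.13  0.02]
delta [0.00153374 0.00226022 0.07126884]
```

carry_out([
  [[0.0008,0.0011,0.01,0],[0.0007,0.0011,0.012,0],[0,0,0.012,0],[0,0,0.012,0],[0,0,0.012,0],[0,0,0.009,0],[0,0,0.005,0],[0,0,0.002,0],[0,0,0,0],[0,0,0,0]],
])

```text
time: 11.23
tcp_pos: [0.5103, -0.1788, 0.1883]
tcp_rot: [2.7, 1.606, 0.001]
wrist_force: [0.2, -0.4, -2.0]
width: 0.144
finger_force: 30.0
```

```bash
python3 - <<'E'
from h import *
s=bot.observe();t=s["tcp_pos"];print(t,s["wrist_force"],s["ft_torque"])
np.save("pics/s4.npy",np.r_[t,s["tcp_rot"]]);L=[]
for n in("wrist","scene"):
    p,d=bot.grab_frame(n);cv2.imwrite(f"pics/{n}4.png",p);np.save(f"pics/{n}4.npy",d);C=cam(n,s)
    u=proj(C,[[t[0],t[1],t[2]-.13],[.509,-.18,.042]]);print(n,u)
    x,y=u[0].astype(int);x-=33;y-=40;L.append(cv2.resize(p[y:y+80,x:x+66],None,fx=6,fy=6,interpolation=cv2.INTER_CUBIC));print(x,y)
cv2.imwrite("pics/crop4.png",np.hstack(L))
C=cam("scene");d=np.load("pics/scene4.npy")
E
```

```text
[ 0.51031259 -0.17881698  0.18826366] [ 0.16832596 -0.41235701 -2.01822098] [-0.13192528  0.08661297  0.01133869]
wrist [[323.87083183 191.07380329]
 [323.26368094 188.06465121]]
290 151
scene [[272.95688944 240.27430525]
 [272.88957366 243.47888227]]
239 200
```

View pics/crop4.png

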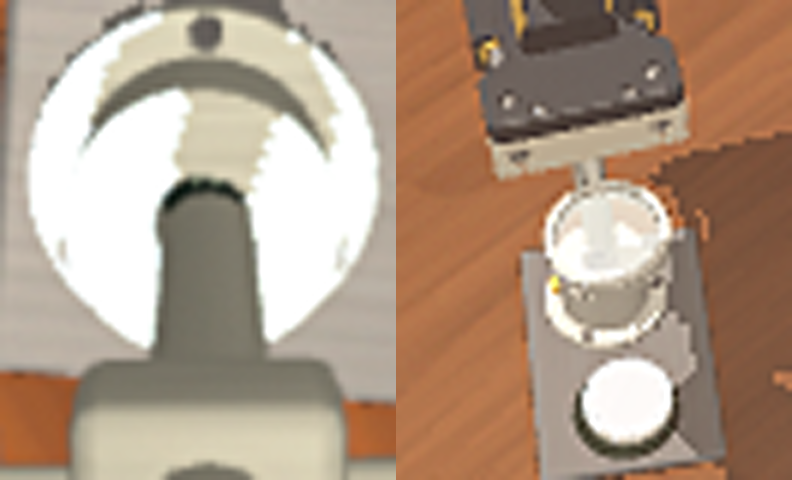

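The wrist crop shows the dark crescent of the hole just above the foot, its edge at crop (205,179), and the boss arc with its apex at (200,88). The foot and hole share the column x≈205. Next I convert those to positions.

```bash
python3 - <<'E'
from h import *
a=np.load("pics/s4.npy");s=dict(tcp_pos=a[:3],tcp_rot=a[3:]);C=cam("wrist",s)
f=lambda L:np.array(L)/6.+[290,151]-0.42
M=R.from_rotvec(s["tcp_rot"]).as_matrix()
tool=lambda W:((W-s["tcp_pos"])@M)[:,:2]*1000
def fitr(P,r):
    from scipy.optimize import least_squares
    return least_squares(lambda c:np.hypot(*(P-c).T)-r,P.mean(0)-[r,0]).x
print("hole",fitr(tool(onz(C,f([(160,200),(180,185),(205,179),(230,182),(248,195)]),.042)),7.7))
print("boss",fitr(tool(onz(C,f([(78,155),(100,128),(130,104),(160,92),(200,87),(240,90),(280,108),(310,132),(328,155)]),.042)),20.5))
print("foot",fitr(tool(onz(C,f([(160,212),(170,203),(185,194),(205,190),(225,192),(245,205)]),.0583)),7.0))
# depth check
d=np.load("pics/wrist4.npy");g=np.mgrid[160:215,295:355];uv=np.c_[g[1].ravel(),g[0].ravel()];P=depthpt(C,uv,d)
m=(P[:,2]>.039)&(P[:,2]<.046);Q=tool(P[m]).astype(np.float32);print("boss depth",m.sum(),P[m,2].mean(),Q.min(0),Q.max(0))
h=cv2.convexHull(Q).reshape(-1,2);h=h[h[:,0]>3];print(fitr(h,20.5))
m=(P[:,2]>.050)&(P[:,2]<.125)&(uv[:,1]<206);Q=P[m];print("post low",Q[:,2].min())
for z in(.06,.065,.075,.085,.095):
    k=abs(Q[:,2]-z)<.004;T=tool(Q[k]);print(z,k.sum(),T[:,0].max() if k.any() else 0,T[:,1].min(),T[:,1].max())
E
```

```text
hole [-2.04553884 -0.03166039]
boss [-0.90619232 -0.51750332]
foot [ 0.90569957 -0.10920571]
boss depth 1115 0.0420629819706687 [-20.410286 -20.694681] [18.800209 18.95437 ]
[-1.84007192 -0.85889691]
post low 0.05797637974540959
0.06 30 7.486615460069536 -6.713179550811569 6.780690295559783
0.065 38 7.523526737176016 -6.582370467846025 6.688939923899415
0.075 41 7.608097464072614 -6.3580827577295596 6.550197290568552
0.085 47 7.387409446204737 -6.021170379321067 7.061639769037846
0.095 53 7.690779743823963 -6.601766119057736 6.8862910704206906
```

carry_out([
  [[-0.0012,-0.0003,0.002,0],[-0.0011,-0.0002,0.003,0],[0,0,0.003,0],[0,0,0.002,0],[0,0,0.001,0],[0,0,0.001,0],[0,0,0,0],[0,0,0,0],[0,0,0,0],[0,0,0,0]],
])

```text
time: 12.17
tcp_pos: [0.5086, -0.1806, 0.1761]
tcp_rot: [2.7, 1.605, 0.0]
wrist_force: [0.4, 0.1, -1.6]
width: 0.145
finger_force: 30.0
```

carry_out([
  [[0,0,0.0005,0],[0,0,0.0005,0],[0,0,0.0005,0],[0,0,0.0005,0],[0,0,0.0005,0],[0,0,0.0005,0],[0,0,0.0005,0],[0,0,0,0],[0,0,0,0],[0,0,0,0]],
])

```text
time: 13.0
tcp_pos: [0.5085, -0.1806, 0.1725]
tcp_rot: [-2.7, -1.605, 0.0]
wrist_force: [-0.3, 0.2, -1.0]
width: 0.143
finger_force: 30.0
```

carry_out([
  [[0,0,0.0003,0],[0,0,0.0003,0],[0,0,0.0003,0],[0,0,0.0003,0],[0,0,0.0003,0],[0,0,0,0],[0,0,0,0],[0,0,0,0],[0,0,0,0],[0,0,0,0]],
])

```text
time: 13.83
tcp_pos: [0.5085, -0.1806, 0.171]
tcp_rot: [-2.7, -1.605, -0.0]
wrist_force: [0.8, 0.1, -2.6]
width: 0.147
finger_force: 30.0
```

carry_out([
  [[0,0,0.0003,0],[0,0,0.0003,0],[0,0,0.0003,0],[0,0,0.0003,0],[0,0,0.0003,0],[0,0,0,0],[0,0,0,0],[0,0,0,0],[0,0,0,0],[0,0,0,0]],
])

```text
time: 14.67
tcp_pos: [0.5085, -0.1806, 0.1695]
tcp_rot: [2.7, 1.605, 0.0]
wrist_force: [-0.4, -0.3, -1.9]
width: 0.149
finger_force: 30.0
```

carry_out([
  [[0,0,0.0003,0],[0,0,0.0003,0],[0,0,0.0003,0],[0,0,0.0003,0],[0,0,0.0003,0],[0,0,0,0],[0,0,0,0],[0,0,0,0],[0,0,0,0],[0,0,0,0]],
])

```text
time: 15.5
tcp_pos: [0.5085, -0.1806, 0.168]
tcp_rot: [-2.7, -1.605, -0.0]
wrist_force: [-0.8, -0.9, -2.4]
width: 0.149
finger_force: 30.0
```

carry_out([
  [[0,0,0.0005,0],[0,0,0.0005,0],[0,0,0.0005,0],[0,0,0.0005,0],[0,0,0.0005,0],[0,0,0.0005,0],[0,0,0.0005,0],[0,0,0,0],[0,0,0,0],[0,0,0,0]],
])

```text
time: 16.33
tcp_pos: [0.5085, -0.1806, 0.1645]
tcp_rot: [2.7, 1.605, -0.0]
wrist_force: [-0.0, 0.3, -1.6]
width: 0.145
finger_force: 30.0
```

carry_out([
  [[0,0,0.0005,0],[0,0,0.0005,0],[0,0,0.0005,0],[0,0,0.0005,0],[0,0,0.0005,0],[0,0,0.0005,0],[0,0,0.0005,0],[0,0,0,0],[0,0,0,0],[0,0,0,0]],
])

```text
time: 17.17
tcp_pos: [0.5086, -0.1804, 0.161]
tcp_rot: [-2.7, -1.606, -0.0]
wrist_force: [0.3, 2.0, -1.6]
width: 0.148
finger_force: 30.0
```

```bash
python3 - <<'E'
from h import *
s=bot.observe();print(s["tcp_pos"],s["wrist_force"],s["ft_torque"])
E
```

```text
[ 0.5086412  -0.1804378   0.16101109] [ 0.34333829  1.98284971 -1.5971165 ] [ 0.3180726  -0.27103356 -0.00304445]
```

carry_out([
  [[0.0003,-0.0001,0,0],[0,0,0.0005,0],[0,0,0.0005,0],[0,0,0.0005,0],[0,0,0.0005,0],[0,0,0.0005,0],[0,0,0.0005,0],[0,0,0,0],[0,0,0,0],[0,0,0,0]],
])

```text
time: 18.0
tcp_pos: [0.5085, -0.1803, 0.1579]
tcp_rot: [-2.7, -1.605, 0.0]
wrist_force: [0.4, 1.3, -1.0]
width: 0.146
finger_force: 30.0
```

```bash
python3 - <<'E'
from h import *
s=bot.observe();print(s["tcp_pos"],s["wrist_force"],s["ft_torque"])
E
```

```text
[ 0.50851252 -0.18029794  0.15790199] [ 0.38622995  1.28052078 -0.96190491] [ 0.33654777 -0.27818886 -0.01566739]
```

carry_out([
  [[0,0,0.0005,0],[0,0,0.0005,0],[0,0,0.0005,0],[0,0,0.0005,0],[0,0,0.0005,0],[0,0,0.0005,0],[0,0,0,0],[0,0,0,0],[0,0,0,0],[0,0,0,0]],
])

```text
time: 18.83
tcp_pos: [0.5084, -0.1802, 0.1547]
tcp_rot: [-2.7, -1.605, 0.001]
wrist_force: [2.2, 0.9, -4.2]
width: 0.145
finger_force: 30.0
```

```bash
python3 - <<'E'
from h import *
s=bot.observe();t=s["tcp_pos"];print(t,s["wrist_force"],s["ft_torque"]);L=[]
for n in("wrist","scene"):
    p,d=bot.grab_frame(n);C=cam(n,s);x,y=proj(C,[[t[0],t[1],.05]])[0].astype(int)-[33,40]
    L.append(cv2.resize(p[y:y+80,x:x+66],None,fx=6,fy=6,interpolation=cv2.INTER_CUBIC))
    if n=="wrist":
        g=np.mgrid[150:235,290:360];uv=np.c_[g[1].ravel(),g[0].ravel()];P=depthpt(C,uv,d);m=(np.hypot(*(P[:,:2]-t[:2]).T)<.02)
        h=np.histogram(P[m,2],np.arange(0,.13,.005));print(list(zip(h[1].round(3).tolist(),h[0].tolist())))
        k=m&(P[:,2]>.075)&(P[:,2]<.13)&(abs((P-t)@R.from_rotvec(s["tcp_rot"]).as_matrix()[:,1])<.01);z=np.sort(P[k,2]);print("clamp top est",np.histogram(z,np.arange(.075,.13,.0025)))
cv2.imwrite("pics/crop5.png",np.hstack(L))
E
```

```text
[ 0.508424   -0.18021358  0.15474237] [ 2.18051962  0.86268219 -4.15112708] [ 0.25125397 -0.47324586 -0.04519017]
[(0.0, 0), (0.005, 0), (0.01, 0), (0.015, 0), (0.02, 1), (0.025, 1), (0.03, 2), (0.035, 5), (0.04, 1207), (0.045, 27), (0.05, 33), (0.055, 33), (0.06, 29), (0.065, 36), (0.07, 43), (0.075, 38), (0.08, 44), (0.085, 37), (0.09, 31), (0.095, 5), (0.1, 0), (0.105, 0), (0.11, 70), (0.115, 180), (0.12, 281)]
clamp top est (array([ 17,  21,  20,  24,  19,  18,  20,  11,   5,   0,   0,   0,   0,
         0,  14,  44,  48,  50,  55,  71, 352, 174]), array([0.075 , 0.0775, 0.08  , 0.0825, 0.085 , 0.0875, 0.09  , 0.0925,
       0.095 , 0.0975, 0.1   , 0.1025, 0.105 , 0.1075, 0.11  , 0.1125,
       0.115 , 0.1175, 0.12  , 0.1225, 0.125 , 0.1275, 0.13  ]))
```

View pics/crop5.png

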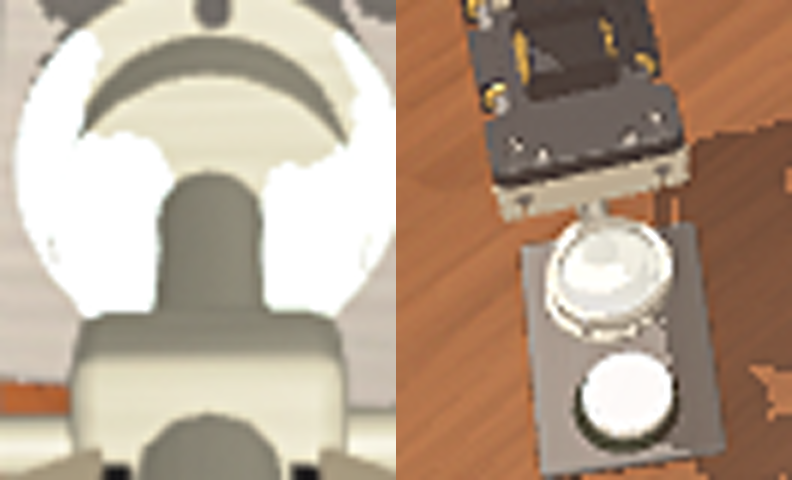

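The foot is about 18 mm down in the hole, judged from the clamp top at 0.1265 m, and the post enters the boss centrally. I continue gently.

carry_out([
  [[0.0002,0.0003,0,0],[0,0,0.0005,0],[0,0,0.0005,0],[0,0,0.0005,0],[0,0,0.0005,0],[0,0,0.0005,0],[0,0,0.0005,0],[0,0,0,0],[0,0,0,0],[0,0,0,0]],
])

```text
time: 19.77
tcp_pos: [0.5088, -0.1803, 0.1518]
tcp_rot: [-2.7, -1.605, 0.0]
wrist_force: [0.5, 0.5, -2.0]
width: 0.145
finger_force: 30.0
```

carry_out([
  [[0,0,0.0005,0],[0,0,0.0005,0],[0,0,0.0005,0],[0,0,0.0005,0],[0,0,0.0005,0],[0,0,0.0005,0],[0,0,0,0],[0,0,0,0],[0,0,0,0],[0,0,0,0]],
])

```text
time: 20.6
tcp_pos: [0.5089, -0.1803, 0.1489]
tcp_rot: [-2.7, -1.605, 0.0]
wrist_force: [1.6, 1.0, -0.7]
width: 0.145
finger_force: 30.0
```

```bash
python3 - <<'E'
from h import *
s=bot.observe();print(s["tcp_pos"],s["wrist_force"],s["ft_torque"])
E
```

```text
[ 0.50887383 -0.18025315  0.14892407] [ 1.572847    1.03673379 -0.68704955] [ 0.35588435  0.02887113 -0.02206325]
```

carry_out([
  [[0,0,0.0005,0],[0,0,0.0005,0],[0,0,0.0005,0],[0,0,0.0005,0],[0,0,0.0005,0],[0,0,0.0005,0],[0,0,0,0],[0,0,0,0],[0,0,0,0],[0,0,0,0]],
])

```text
time: 21.43
tcp_pos: [0.5088, -0.1802, 0.1459]
tcp_rot: [-2.7, -1.605, 0.0]
wrist_force: [1.0, 1.7, -1.4]
width: 0.145
finger_force: 30.0
```

carry_out([
  [[0,0,0.0003,0],[0,0,0.0003,0],[0,0,0.0003,0],[0,0,0,0],[0,0,0,0],[0,0,0,0],[0,0,0,0],[0,0,0,0],[0,0,0,0],[0,0,0,0]],
])

```text
time: 22.27
tcp_pos: [0.509, -0.1803, 0.1452]
tcp_rot: [2.7, 1.605, 0.0]
wrist_force: [-0.6, 1.9, 3.0]
width: 0.149
finger_force: 30.0
```

carry_out([
  [[0,0,0.0003,0],[0,0,0.0002,0],[0,0,0,0],[0,0,0,0],[0,0,0,0],[0,0,0,0],[0,0,0,0],[0,0,0,0],[0,0,0,0],[0,0,0,0]],
])

```text
time: 23.1
tcp_pos: [0.5089, -0.1803, 0.1446]
tcp_rot: [-2.7, -1.605, 0.0]
wrist_force: [0.4, 1.2, 0.1]
width: 0.144
finger_force: 30.0
```

carry_out([
  [[0,0,0.0003,0],[0,0,0.0002,0],[0,0,0,0],[0,0,0,0],[0,0,0,0],[0,0,0,0],[0,0,0,0],[0,0,0,0],[0,0,0,0],[0,0,0,0]],
])

```text
time: 23.93
tcp_pos: [0.509, -0.1803, 0.1444]
tcp_rot: [2.7, 1.605, 0.001]
wrist_force: [-1.0, 2.3, 5.1]
width: 0.144
finger_force: 30.0
```

carry_out([
  [[0,0,0.0003,0],[0,0,0.0002,0],[0,0,0,0],[0,0,0,0],[0,0,0,0],[0,0,0,0],[0,0,0,0],[0,0,0,0],[0,0,0,0],[0,0,0,0]],
])

```text
time: 24.77
tcp_pos: [0.5092, -0.1805, 0.1443]
tcp_rot: [2.7, 1.605, 0.001]
wrist_force: [-2.2, 2.3, 10.7]
width: 0.148
finger_force: 30.0
```

Fz has risen to about 11 N with no further travel, at the height expected for the floor (foot about 14 mm). The post is home, so I ease off and let go.

carry_out([
  [[0,0,-0.0003,0],[0,0,-0.0003,0],[0,0,0,0],[0,0,0,0],[0,0,0,0],[0,0,0,0],[0,0,0,0],[0,0,0,0],[0,0,0,0],[0,0,0,0]],
])

```text
time: 25.6
tcp_pos: [0.509, -0.1803, 0.1443]
tcp_rot: [2.7, 1.605, 0.0]
wrist_force: [0.2, 2.8, 6.2]
width: 0.146
finger_force: 30.0
```

carry_out([
  [[0,0,0,0],[0,0,0,0],[0,0,0,0],[0,0,0,0],[0,0,0,0],[0,0,0,0],[0,0,0,0],[0,0,0,0],[0,0,0,0],[0,0,0,0]],
], gripper=0.07)

```text
time: 26.43
tcp_pos: [0.509, -0.1803, 0.1442]
tcp_rot: [2.7, 1.605, 0.0]
wrist_force: [0.4, 0.4, -1.0]
width: 0.759
finger_force: 0.0
```

carry_out([
  [[0,0,-0.003,0],[0,0,-0.006,0],[0,0,-0.012,0],[0,0,-0.015,0],[0,0,-0.015,0],[0,0,-0.015,0],[0,0,-0.015,0],[0,0,-0.015,0],[0,0,-0.01,0],[0,0,0,0]],
])

```text
time: 27.27
tcp_pos: [0.51, -0.181, 0.2529]
tcp_rot: [2.698, 1.604, 0.005]
wrist_force: [0.4, -0.3, 0.3]
width: 0.763
finger_force: 0.0
```

carry_out([
  [[0.02,0,0,0],[0.02,0,0,0],[0.02,0,0,0],[0.02,0,0,0],[0.02,0,0,0],[0.02,0,0,0],[0.02,0,0,0],[0.01,0,0,0],[0,0,0,0],[0,0,0,0]],
])

```text
time: 28.1
tcp_pos: [0.5801, -0.049, 0.2498]
tcp_rot: [2.7, 1.606, -0.002]
wrist_force: [0.5, -0.1, -0.5]
width: 0.765
finger_force: 0.0
```

```bash
python3 - <<'E'
from h import *
s=bot.observe();print(s["time"],s["tcp_pos"],s["width"],s["wrist_force"]);L=[]
for n in("top","scene"):
    p,d=bot.grab_frame(n);np.save(f"pics/{n}6.npy",d);C=cam(n,s);x,y=proj(C,[[.535,-.19,.05]])[0].astype(int)-[33,40]
    print(n,x,y);L.append(cv2.resize(p[y:y+80,x:x+66],None,fx=6,fy=6,interpolation=cv2.INTER_CUBIC))
    g=np.mgrid[y:y+80,x:x+66];uv=np.c_[g[1].ravel(),g[0].ravel()];P=depthpt(C,uv,d)
    for lo,hi in((.172,.186),(.103,.115)):
        m=(P[:,2]>lo)&(P[:,2]<hi)&(np.hypot(*(P[:,:2]-[.535,-.19]).T)<.08);print(lo,m.sum(),P[m].mean(0) if m.any() else 0,np.sort(P[m,2])[-5:])
cv2.imwrite("pics/crop6.png",np.hstack(L))
E
```

```text
28.1 [ 0.58014588 -0.04896599  0.24982724] 0.7650514731842026 [ 0.49878983 -0.0716902  -0.45953306]
top 333 155
0.172 18 [ 0.51171468 -0.17760271  0.1797891 ] [0.18127475 0.18178399 0.18191133 0.1832464  0.18564713]
0.103 228 [ 0.55817389 -0.202423    0.11028734] [0.11473999 0.11474562 0.11483719 0.11484159 0.11493485]
scene 242 209
0.172 27 [ 0.51085879 -0.18031902  0.17948386] [0.1817255  0.18216328 0.18270732 0.18498538 0.18507748]
0.103 334 [ 0.55956683 -0.20634536  0.11103021] [0.11488389 0.11491355 0.11496188 0.11496954 0.11497102]
```

View pics/crop6.png

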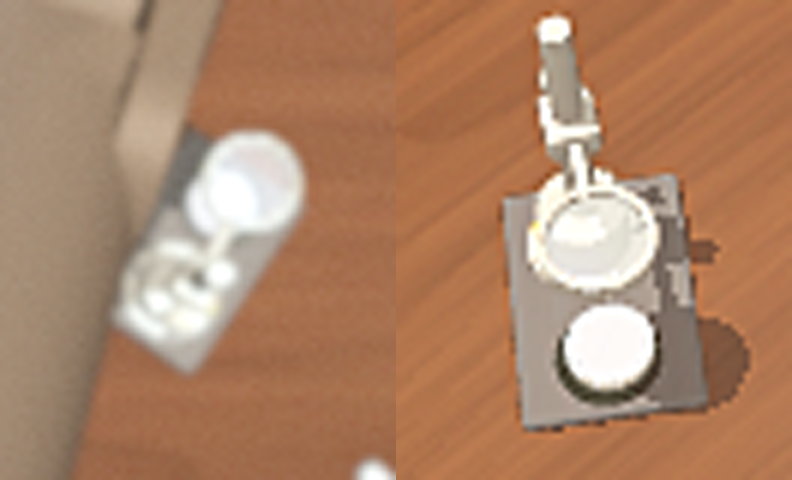

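The loupe stands upright with its top at about 0.1795 m (0.179 expected when home). The lens centre is about (0.563,-0.210), over the coin at (0.562,-0.209), and the robot is clear of everything.

```bash
python3 -c "
from bench import bot
print(bot.hand_in())"
```

```text
the job is handed in; nothing more can be done
None
```

The job is handed in: the loupe is seated on the floor of the stand's socket with its lens over the coin to within about 2 mm, released, with the arm clear and about 28 s used; no verdict came back.

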